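# Turn the tube rotator until its empty clip is at the top

## Robot

A 6-joint arm with a two-finger parallel gripper is mounted at the origin on the work surface. World frame = base frame: x ahead of the robot, y to its left, z up, the work surface at z = 0. Lengths are in mm, angles in rad, forces in N, time in s.
With the tool pointing down it reaches from about 275 to 1000 mm from the base axis. Payload 8.4 kg.
Tool frame: the origin (TCP) lies at the very end of the fingers, on their centre line; the grasp point (between the pads) lies 19 mm behind it; z points along the fingers, y is the direction in which the jaws open and shut (so a half turn about z gives the same grasp; the last joint's range is limited). The gripper opens to 85 mm and grips with 20 to 120 N. Pads are 22 mm wide; open, the fingers measure 114 mm over their backs; the gripper's body (76 mm by 85 mm) begins 54 mm behind the grasp point. The pads swing forward as they close: fully open they stand 13 mm farther back than shut.
Start: joints at [1.312, 0.353, 1.633, -0, 1.155, -0.002], TCP at [158.74, 604.508, 231.281] pointing down, gripper open.
Joint ranges: [-2.63, 2.63], [-0.92, 2.1], [0.06, 2.66], [-1.3, 4.44], [0, 2.69], [-3.02, 3.02]. Speed limits (rad/s): [2.22, 2.22, 2.79, 3.14, 3.14, 3.14].

## Interface

Orientations are given as [roll, pitch, yaw] about the fixed x, y, z axes, in that order (R = Rz(yaw) Ry(pitch) Rx(roll)).
In Python, from rig import r, vision gives the robot as it stands.
- The arm moves only by the tool move_arm, never from a script. Its argument "series" is text: rows parted by semicolons, each of 7 numbers parted by spaces: the closure, from -1 (fully open) to 1 (shut), then the shift along the tool's x, y, z in units of 40 mm (1.0 is 40 mm), then the turn, a rotation vector about the tool's x, y, z in degrees. In form: grip tx ty tz ax ay az; .... A call has 1 to 20 rows; each row shifts and turns the pose as measured when the row begins, along the tool's axes as they then stand; what a row does not reach is not made up. A row lasts 1/8 s, in which the tool goes at most 62.5 mm and 10.7 degrees, less where a joint would pass 70% of its speed; a pose out of reach is approached as far as the arm can. A call is refused whole if a number of a shift passes 1 or a number of a turn 10.7, either way. A call with a gripper value outside its range is refused whole. The fingers move at their own pace and stop on an object; "grip_force" is the grip in N (left out, the last holds). Time passes only in rows, so rows that do not move let the fingers close. It gives the time, the measured TCP pose, the force and the opening at its end, in the units of the state.
- r.sense(): the state, without advancing time (a new reading comes with each control period).
- vision.grab_frame(name): name is "side" or "top"; returns the picture (420x560x3 uint8, red, green, blue); there is no depth.
- vision.camera_params(name): a dict with "fx", "fy", "cx", "cy" (pixels), "k1" (the pictures are not rectified: a ray, as slopes to the right and down, at radius r is drawn at 1 + k1 r^2 times it, then the intrinsics apply), "position" and "rotation" of the camera in the world. Camera axes: x right, y up, looking along -z (the intrinsics and any distortion apply to the point x, -y, -z); pixel columns grow to the right and rows downward; lengths in mm; the calibration is good to about 2 mm. A picture is of the moment at which its call begins. camera_params takes no time and is no camera call.
- r.sign_off(): hands the job in, once; it reports no verdict.
The state is a dict: "clock": time; "qpos": joint angles; "qvel": joint speeds; "joint_efforts": joint torques, N m; "eef_pos": TCP position; "tcp_rot": TCP orientation; "contact_force": force on the tool from outside, world axes, zero at the start; "wrist_torque": the same for the moment, N m; "opening": opening from 0.0 (shut) to 1.0 (fully open).
Only numpy, scipy, OpenCV 4.12 (cv2) and the standard library are available. Lean on these libraries where they do the work, as an engineer would, in place of code of your own. Each camera call takes 0.05 s, during which the arm holds its last target. There are 200 camera calls.

## Task

Turn the wheel of the tube rotator, either way round, by pushing one spoke after another with the fingertips until the empty clip (the only spoke end without a tube in it) points straight up, ready to be loaded. Only push, gently: do not grip the wheel, send it spinning or shove or lift the rotator, and leave the tube rack, the bottle and the beaker alone. Finish clear of the wheel, with the wheel standing still.

Things in the scene. Friction and masses are not known exactly. Their poses are not given: they have to be found in the camera images.
- rotator: tube rotator, a loose but heavy machine (2.2 to 3.2 kg). Origin: on the bench below the wheel's centre; z up, x along the axle from the column to the wheel's free face (roughly away from the robot); the wheel turns in the plane x = 0. White base 24 mm high, x -105 to +65, y -100 to +100 mm; column 70 mm wide in y, x -85 to -35 mm, 200 mm high
- hub (a point): centre of the wheel, 165 mm above the bench (axes of rotator; does not turn). Wheel: grey disc of 52 mm radius and six equal spokes 60 degrees apart, no rim. A spoke is a bar 10 mm wide (12 mm along the axle) with a 24 mm wide clip at 101 to 121 mm radius. Five clips hold a fixed tube along the axle: 15 mm thick, yellow cap 18 mm, x -22 to +56 mm, to 124 mm radius
- wheel (a joint): wheel angle in rad: 0 (or a whole turn, 6.283) with the empty clip straight up; grows as the wheel's top moves to the rotator's -y (at pi/2 the clip is level towards -y). Starts between 1.75 and 4.53, clip low. No stops or detents; stiff axle (0.11 N m friction, 1 to 1.5 N at a spoke's end): the wheel stays where it is left
- clip (a point): middle of the empty clip, 114.5 mm from the wheel's centre, in the plane x = 0: the only clip without a tube, a 24 mm wide foot with two 16 mm long prongs that end at 121 mm radius. It turns with the wheel: its z points outward along its spoke, its x along the axle
- rack: bystander: green tube rack, 120 x 90 x 50 mm, with yellow-capped tubes up to 98 mm high; origin at the centre of its underside
- bottle: bystander: glass bottle 68 mm thick and 140 mm high with a blue cap; origin at the centre of its underside
- beaker: bystander: glass beaker 72 mm across and 85 mm high; origin at the centre of its underside

How it is judged (in metres and radians):
At the end, for the whole second after the job is handed in: The empty clip points straight up within 5 degrees, the wheel stands still, and the rotator stands upright within 25 mm of where it was (angle between clip's own z axis and vertical below 0.087 rad and velocity of joint wheel between -0.05 and 0.05 rad/s and angle between rotator's own z axis and vertical below 0.03 rad and distance of rotator from where it was at the start of the episode below 0.025 m); the robot touches nothing.
It fails at once if the rotator is lifted, tipped or shoved more than 25 mm (distance of rotator from where it was at the start of the episode above 0.025 m or angle between rotator's own z axis and vertical above 0.1 rad or height (world z) of rotator above 0.01 m).
It fails at once if the wheel is sent spinning (faster than 5 rad/s) (velocity of joint wheel above 5 rad/s or velocity of joint wheel below -5 rad/s).
It fails at once if the rotator or its wheel is gripped or pushed hard (more than 25 N from the fingers) (contact force between the fingers and rotator above 25 N).
It fails at once if the rack, the bottle or the beaker is moved more than 20 mm (distance of any of rack, bottle, beaker from where it was at the start of the episode above 0.02 m).
It also fails if it takes over 72 s, if anything falls off the work surface, if the arm or the gripper's body presses on something with over 40 N, if the wrist force passes 120 N, or if a joint passes its speed limit or range.

## Working session

There is one attempt and no reset: what is moved stays moved. The work goes in short steps, Python scripts to look and compute and a tool call to move; the robot and the scene stay as the last step left them, time stands still between calls to the robot, and variables do not carry over. Pictures are saved under pics/ and viewed, about 8 in all and at most 12, crops included, and the job is handed in when it is done.

Besides the shell and the picture viewer there is one more tool, called after ">>>" as name(argument=value, ...) on one line, values as JSON. move_arm: Moves the arm, as the interface text tells. Its arguments: {"type":"object","properties":{"series":{"type":"string"},"grip_force":{"type":"number"}},"required":["series"]}

```bash
mkdir -p pics; ls
python3 - <<'E'
from rig import r, vision
import cv2
for n in("side","top"):
    cv2.imwrite(f"pics/{n}0.png",vision.grab_frame(n)[:,:,::-1]); print(n,vision.camera_params(n))
print(r.sense())
E
```

```text
pics
side {'fx': 444.86013956711173, 'fy': 444.86013956711173, 'cx': 274.43685436251354, 'cy': 212.1592975935992, 'k1': -0.06714857024927964, 'position': array([421.8085605 , 708.24898132, 904.47130203]), 'rotation': array([ 0.79015563, -0.01338589, -2.99404603])}
top {'fx': 422.1242391074437, 'fy': 422.1242391074437, 'cx': 283.58558304565145, 'cy': 201.9616248649485, 'k1': -0.09144303618904216, 'position': array([ 334.62015073,    7.04914032, 1377.45630667]), 'rotation': array([ 0.14335899,  0.00837605, -1.56241294])}
{'clock': 0.1, 'qpos': array([ 1.31160878e+00,  3.53597385e-01,  1.63406822e+00,  3.01415091e-06,
        1.15521963e+00, -2.39778350e-03]), 'qvel': array([-0.00073269, -0.00337586, -0.00023246,  0.00011387, -0.00022628,
        0.00061166]), 'joint_efforts': array([ 1.13988808e-03, -6.06355262e+01, -3.42818141e+01,  4.11803319e-05,
        4.02382298e-03, -2.51018236e-05]), 'eef_pos': array([158.62043216, 604.08134677, 230.6215949 ]), 'tcp_rot': array([-3.14030009e+00, -5.85532770e-06,  2.88480167e+00]), 'contact_force': array([-0.26725935, -0.72774844,  0.0418992 ]), 'wrist_torque': array([-0.00569738, -0.01573766,  0.02654383]), 'opening': 0.9985411193577296}
```

View pics/side0.png

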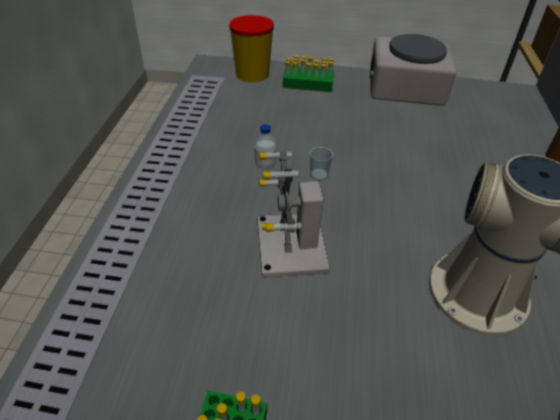

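View pics/top0.png

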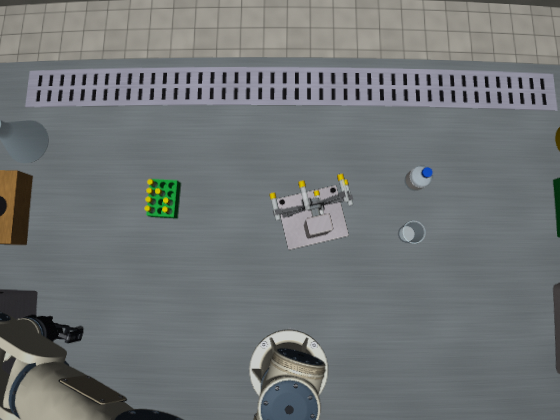

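The side view has the rotator near (290,220), seen from the robot's left. In the top view it is near (315,215), the rack at (162,198), the bottle at (422,177) and the beaker at (412,232). I'll enlarge both.

```bash
cat > h.py <<'E'
import numpy as np, cv2
from scipy.spatial.transform import Rotation as R
from rig import r, vision
def proj(n,P):
    c=vision.camera_params(n); P=np.atleast_2d(P).astype(float)
    q=(P-c["position"])@R.from_euler("xyz",c["rotation"]).as_matrix()
    s=np.c_[q[:,0]/-q[:,2],-q[:,1]/-q[:,2]]; s=s*(1+c["k1"]*(s**2).sum(1,keepdims=True))
    return s*c["fx"]+[c["cx"],c["cy"]]
def onz(n,uv,z):
    c=vision.camera_params(n); s=(np.array(uv,float)-[c["cx"],c["cy"]])/c["fx"]; t=s.copy()
    for _ in range(20): t=s/(1+c["k1"]*(t**2).sum())
    d=R.from_euler("xyz",c["rotation"]).as_matrix()@[t[0],-t[1],-1]
    return c["position"]+d*(z-c["position"][2])/d[2]
def crop(n,name,x,y,w,h,k):
    im=vision.grab_frame(n)[y:y+h,x:x+w,::-1]
    cv2.imwrite(f"pics/{name}.png",cv2.resize(im,None,fx=k,fy=k,interpolation=cv2.INTER_CUBIC))
def rot2w(pose,P):  # pose x,y,yaw
    return np.atleast_2d(P)@R.from_euler("z",pose[2]).as_matrix().T+[pose[0],pose[1],0]
E
python3 - <<'E'
from h import *
crop("side","s1",240,140,110,140,4.2857)
crop("top","t1",255,165,110,90,6)
print(r.sense()["eef_pos"],proj("top",r.sense()["eef_pos"]))
for uv in((162,198),): print(onz("top",uv,60))
print(onz("top",(422,177),100),onz("top",(412,232),40))
E
```

```text
[158.6898292  604.24243703 230.84724411] [[ 68.1696341  323.99774048]]
[534.68740294 407.66906752  60.        ]
[ 600.39475575 -410.22317518  100.        ] [ 433.7324626  -390.50601936   40.        ]
```

View pics/s1.png

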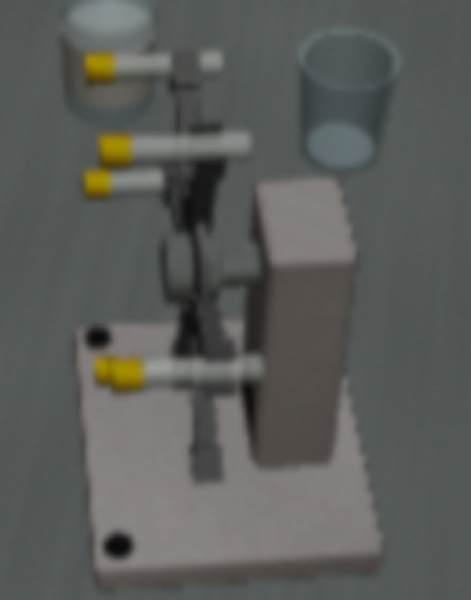

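View pics/t1.png

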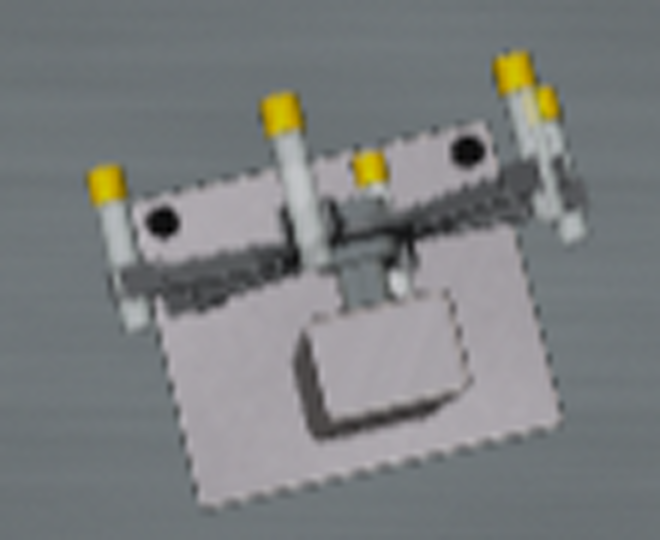

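The side crop shows the empty clip low at the robot's-left side, at about (207,462). In the top crop the tube caps are at (108,185), (283,112), (370,167), (515,72) and (545,103). I'll fit pose and angle jointly.

```bash
cat > fit.py <<'E'
from h import *
from scipy.optimize import least_squares
def wheelpt(th,rad,x): return [x,-rad*np.sin(th),165+rad*np.cos(th)]
T=lambda u,v:(255+(u+.5)/6-.5,165+(v+.5)/6-.5)
S=lambda u,v:(240+(u+.5)/4.2857-.5,140+(v+.5)/4.2857-.5)
base=[("top",T(135,200),(65,100,24)),("top",T(492,122),(65,-100,24)),("top",T(560,428),(-105,-100,24)),("top",T(203,505),(-105,100,24)),
("side",S(78,330),(65,-100,24)),("side",S(97,572),(65,100,24)),("side",S(380,550),(-105,100,24)),
("side",S(257,185),(-35,-35,200)),("side",S(335,180),(-85,-35,200)),("side",S(353,260),(-85,35,200)),("side",S(270,264),(-35,35,200))]
E
cat > f0.py <<'E'
from fit import *
caps=[("top",T(*p)) for p in((108,185),(283,112),(370,167),(515,72),(545,103))]+[("side",S(*p)) for p in((100,67),(115,150),(97,182),(125,373),(103,370))]
def res(p,full=False):
    o=[]
    for n,uv,P in base: o.append(proj(n,rot2w(p,P))[0]-uv)
    for n in("top","side"):
        C=proj(n,rot2w(p,[wheelpt(p[3]+k*np.pi/3,115,51) for k in range(1,6)]))
        for m,uv in caps:
            if m==n: d=C-uv; o.append(d[np.argmin((d**2).sum(1))])
    o.append(proj("side",rot2w(p,wheelpt(p[3],112,0)))[0]-S(207,462))
    return np.ravel(o)
best=min((least_squares(res,[530,-60,-.2*0+y,t],loss="soft_l1") for t in np.arange(1.75,4.6,.2) for y in(0,.2)),key=lambda s:s.cost)
print(best.cost,best.x,np.degrees(best.x[3])); print(res(best.x).reshape(-1,2).round(1).tolist())
np.save("pose.npy",best.x)
E
python3 f0.py
```

```text
Traceback (most recent call last):
  File "f0.py", line 12, in <module>
    best=min((least_squares(res,[530,-60,-.2*0+y,t],loss="soft_l1") for t in np.arange(1.75,4.6,.2) for y in(0,.2)),key=lambda s:s.cost)
  File "f0.py", line 12, in <genexpr>
    best=min((least_squares(res,[530,-60,-.2*0+y,t],loss="soft_l1") for t in np.arange(1.75,4.6,.2) for y in(0,.2)),key=lambda s:s.cost)
              ~~~~~~~~~~~~~^^^^^^^^^^^^^^^^^^^^^^^^^^^^^^^^^^^^^^^^
  File "f0.py", line 10, in res
    o.append(proj("side",rot2w(p,wheelpt(p[3],112,0)))[0]-S(207,462))
             ~~~~^^^^^^^^^^^^^^^^^^^^^^^^^^^^^^^^^^^^^
  File "h.py", line 5, in proj
    c=vision.camera_params(n); P=np.atleast_2d(P).astype(float)
ValueError: time passes only in moves, steps and waits
```

camera_params seems to refuse repeated calls, so I'll cache it and scale the fit.

```bash
sed -i 's/^from rig import r, vision/from rig import r, vision\nCP={n:vision.camera_params(n) for n in("side","top")}/; s/c=vision.camera_params(n)/c=CP[n]/' h.py; sed -i 's/loss="soft_l1"/loss="soft_l1",x_scale=[10,10,.1,.1]/' f0.py; python3 f0.py 2>&1 | tail -5
```

```text
10.669538133484343 [ 5.00371887e+02 -6.96993928e+01  2.28017241e-01  3.93916294e+00] 225.6974111239087
[[-0.4, 0.6], [0.0, 0.3], [1.1, 0.2], [-0.2, 1.1], [-0.6, -1.2], [-0.7, -0.5], [1.1, 0.7], [-0.7, -1.6], [1.5, -1.3], [1.9, -0.3], [-0.1, -0.3], [0.0, -0.5], [0.1, 0.1], [0.6, 0.2], [0.5, 0.2], [0.0, 0.5], [-0.8, 0.5], [-1.3, 0.6], [-0.5, 0.8], [-1.1, 1.1], [0.2, 0.5], [-0.2, 1.1]]
```

```bash
cat > go.py <<'E'
# usage: go.py x y z (rotator frame) : remaining shift in tool units, plus turn to yaw pose+pi/2
from h import *; import sys
p=np.load("pose.npy"); s=r.sense(); Rt=R.from_euler("xyz",s["tcp_rot"])
cur=(s["eef_pos"]-[p[0],p[1],0])@R.from_euler("z",p[2]).as_matrix()
print("clock",s["clock"],"rot-frame tcp",cur.round(1),"F",s["contact_force"].round(1),"q",s["qpos"].round(2))
G=R.from_euler("xyz",[np.pi,0,p[2]+np.pi/2])
print("turn deg (tool)",np.degrees((Rt.inv()*G).as_rotvec()).round(1))
for a in sys.argv[1:]:
    d=rot2w(p,np.array(a.split(),float))[0]; 
    print(a,"world",d.round(0),"tool units after turn",(G.inv().apply(d-s["eef_pos"])/40).round(2))
E
python3 go.py "0 75 350" "0 75 262"
```

```text
clock 0.2 rot-frame tcp [-180.5  733.7  230.8] F [ 0.2 -0.  -0.4] q [ 1.31  0.35  1.63 -0.    1.16 -0.  ]
turn deg (tool) [-0.   0.  62.2]
0 75 350 world [483.   3. 350.] tool units after turn [-16.47   4.51  -2.98]
0 75 262 world [483.   3. 262.] tool units after turn [-16.47   4.51  -0.78]
```

>>> move_arm(series="1 0 0 -0.6 0 0 9; 1 0 0 -0.6 0 0 9; 1 0 0 -0.6 0 0 9; 1 0 0 -0.6 0 0 9; 1 0 0 -0.6 0 0 9; 1 0 0 -0.6 0 0 9; 1 0 0 -0.4 0 0 8; 1 0 0 0 0 0 0", grip_force=20)

```text
clock: 1.2
eef_pos: [158.4, 603.3, 393.4]
tcp_rot: [-3.139, 0.005, 1.769]
contact_force: [0.3, 0.8, 0.4]
opening: 0.001
```

```bash
python3 go.py "0 75 360" "0 75 262"
```

```text
clock 1.2 rot-frame tcp [-181.   732.9  393.4] F [0.3 0.8 0.4] q [1.31 0.25 1.42 0.   1.47 1.11]
turn deg (tool) [-0.1  0.3 -1.7]
0 75 360 world [483.   3. 360.] tool units after turn [-16.45   4.52   0.84]
0 75 262 world [483.   3. 262.] tool units after turn [-16.45   4.52   3.29]
```

>>> move_arm(series="1 -0.94 0.26 0 0 0 -1.7; 1 -0.94 0.26 0 0 0 0; 1 -0.94 0.26 0 0 0 0; 1 -0.94 0.26 0 0 0 0; 1 -0.94 0.26 0 0 0 0; 1 -0.94 0.26 0 0 0 0; 1 -0.94 0.26 0 0 0 0; 1 -0.94 0.26 0 0 0 0; 1 -0.94 0.26 0 0 0 0; 1 -0.94 0.26 0 0 0 0; 1 -0.94 0.26 0 0 0 0; 1 -0.94 0.26 0 0 0 0; 1 -0.94 0.26 0 0 0 0; 1 -0.94 0.26 0 0 0 0; 1 -0.94 0.26 0 0 0 0; 1 -0.94 0.26 0 0 0 0; 1 -0.7 0.26 0 0 0 0; 1 0 0 0 0 0 0")

```text
clock: 3.45
eef_pos: [493.9, 17.7, 378.2]
tcp_rot: [-3.119, 0.013, 1.871]
contact_force: [-0.8, 1.0, -0.2]
opening: 0.003
```

```bash
python3 go.py "0 80 360" "0 80 262"
```

```text
clock 3.45 rot-frame tcp [ 13.4  86.6 378.2] F [-0.8  1.  -0.2] q [ 0.05  0.04  1.7  -0.02  1.42 -0.25]
turn deg (tool) [-1.3  0.8  4.1]
0 80 360 world [482.   8. 360.] tool units after turn [-0.17 -0.34  0.46]
0 80 262 world [482.   8. 262.] tool units after turn [-0.17 -0.34  2.91]
```

>>> move_arm(series="1 0 -0.34 0 -1.3 0.8 4.1; 1 -0.17 0 0.5 0 0 0; 1 0 0 0.6 0 0 0; 1 0 0 0.6 0 0 0; 1 0 0 0.6 0 0 0; 1 0 0 0.5 0 0 0; 1 0 0 0 0 0 0")

```text
clock: 4.32
eef_pos: [475.9, 11.7, 258.9]
tcp_rot: [-3.136, -0.005, 1.816]
contact_force: [-0.3, 0.4, 0.4]
opening: 0.002
```

```bash
python3 go.py "0 52 263" "0 23 268"; python3 -c "
from h import *
crop('top','t2',255,165,110,90,6)"
```

```text
clock 4.325 rot-frame tcp [ -5.4  84.8 258.9] F [-0.3  0.4  0.4] q [ 0.02  0.09  1.91  0.    1.15 -0.23]
turn deg (tool) [-0.3 -0.3  1. ]
0 52 263 world [489. -19. 263.] tool units after turn [-0.82  0.14 -0.1 ]
0 23 268 world [495. -47. 268.] tool units after turn [-1.55  0.14 -0.23]
```

View pics/t2.png

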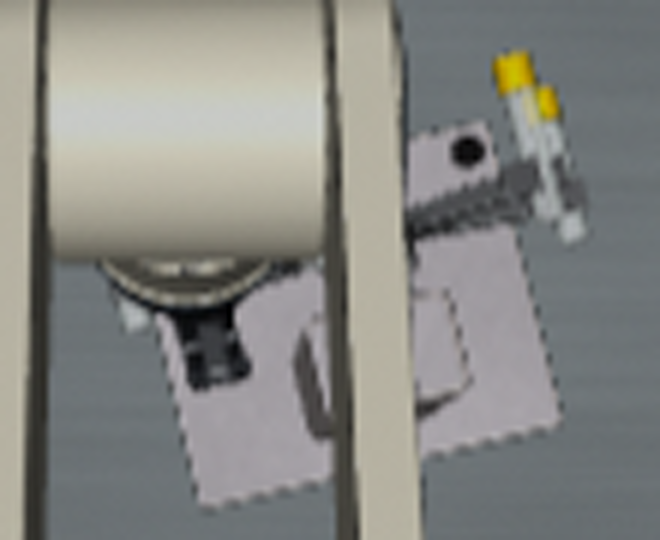

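The top view is hidden by the arm, but the wheel is undisturbed. I'll start the first stroke now and check it with the side camera.

>>> move_arm(series="1 -0.25 0.07 -0.05 -0.3 -0.3 1; 1 -0.25 0.07 -0.05 0 0 0; 1 -0.2 0 0 0 0 0; 1 -0.2 0 -0.02 0 0 0; 1 -0.2 0 -0.02 0 0 0; 1 -0.2 0 -0.02 0 0 0; 1 -0.2 0 -0.02 0 0 0; 1 0 0 0 0 0 0")

```text
clock: 5.38
eef_pos: [498.6, -49.6, 270.5]
tcp_rot: [3.135, 0.002, 1.798]
contact_force: [-0.6, 1.1, -0.0]
opening: -0.003
```

```bash
python3 go.py "0 -15 270" "0 -49 255" "0 -68 240"; python3 -c "
from h import *
crop('side','s2',230,100,120,140,4.2857)"
```

```text
clock 5.375 rot-frame tcp [  2.8  20.  270.5] F [-0.6  1.1 -0. ] q [-0.1   0.12  1.85  0.    1.17 -0.33]
turn deg (tool) [ 0.4  0.1 -0. ]
0 -15 270 world [504. -84. 270.] tool units after turn [-0.87 -0.07  0.01]
0 -49 255 world [ 511. -117.  255.] tool units after turn [-1.72 -0.07  0.39]
0 -68 240 world [ 516. -136.  240.] tool units after turn [-2.2  -0.07  0.76]
```

View pics/s2.png

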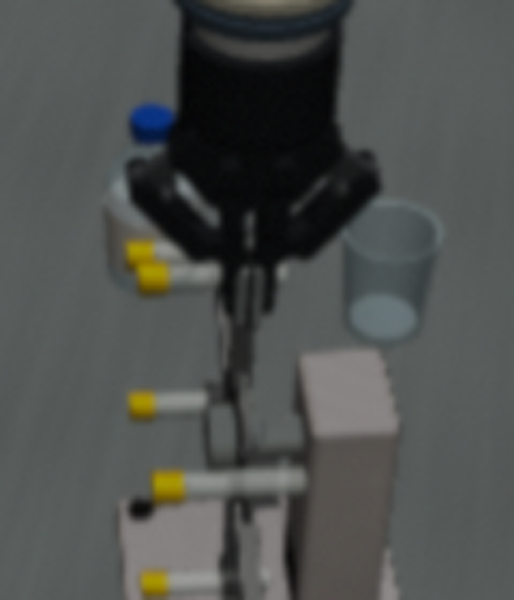

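The wheel follows: the pushed tube's cap at (152,277) is now near the top. I'll continue along the arc.

>>> move_arm(series="1 -0.2 -0.03 0 0.4 0 0; 1 -0.2 -0.03 0 0 0 0; 1 -0.2 0 0 0 0 0; 1 -0.2 0 0.02 0 0 0; 1 -0.18 0 0.07 0 0 0; 1 -0.18 0 0.07 0 0 0; 1 -0.18 0 0.08 0 0 0; 1 -0.16 0 0.08 0 0 0; 1 -0.16 0 0.08 0 0 0; 1 -0.12 0 0.09 0 0 0; 1 -0.12 0 0.09 0 0 0; 1 -0.12 0 0.1 0 0 0; 1 0 0 0 0 0 0")

```text
clock: 7.05
eef_pos: [515.1, -133.9, 240.7]
tcp_rot: [-3.139, 0.001, 1.799]
contact_force: [0.2, -0.2, -0.1]
opening: -0.005
```

```bash
python3 go.py "0 -68 240" "0 -68 370"; python3 -c "
from h import *
crop('side','s3',230,130,120,140,4.2857)"
```

```text
clock 7.05 rot-frame tcp [-2.000e-01 -6.580e+01  2.407e+02] F [ 0.2 -0.2 -0.1] q [-0.26  0.2   1.82 -0.    1.12 -0.48]
turn deg (tool) [-0.1  0.  -0. ]
0 -68 240 world [ 516. -136.  240.] tool units after turn [-0.05  0.    0.02]
0 -68 370 world [ 516. -136.  370.] tool units after turn [-0.05  0.   -3.23]
```

View pics/s3.png

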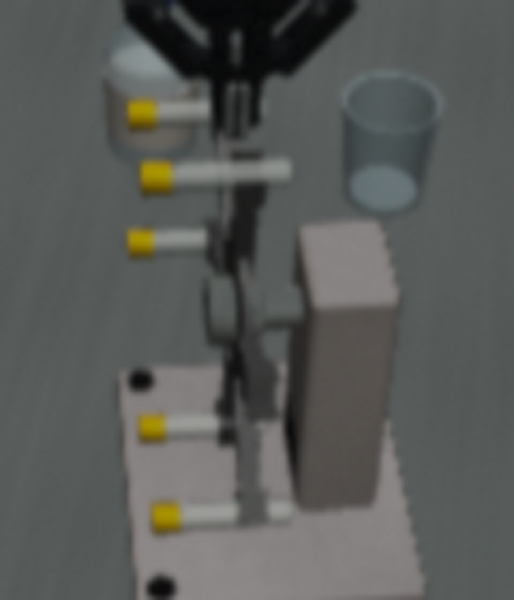

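Side crop: five caps at (140,113), (157,177), (140,241), (152,428) and (166,516). The empty clip is at about (262,405), now rising. Next I'll fit the angle and retract upward.

```bash
cat > ang.py <<'E'
# ang.py x0 y0 "u v" ... : wheel angle from cap pixels in a side crop at scale 4.2857
from h import *; import sys
from scipy.optimize import minimize_scalar
p=np.load("pose.npy"); x0,y0=map(float,sys.argv[1:3])
uv=np.array([a.split() for a in sys.argv[3:]],float); uv=(uv+.5)/4.2857-.5+[x0,y0]
off=np.array([-.5,.7]) # mean cap residual of the first fit (side)
def cost(t,full=False):
    th=t+np.arange(1,6)*np.pi/3
    C=proj("side",rot2w(p,np.c_[0*th+51,-115*np.sin(th),165+115*np.cos(th)]))-off
    d=np.array([(C-u)[np.argmin(((C-u)**2).sum(1))] for u in uv])
    return d.round(1).tolist() if full else (d**2).sum()
t=min(np.arange(0,2*np.pi,.02),key=cost); t=minimize_scalar(cost,bounds=(t-.03,t+.03),method="bounded").x
print("theta deg",np.degrees(t),"cost",cost(t),cost(t,1),"clip px",((proj("side",rot2w(p,[0,-114*np.sin(t),165+114*np.cos(t)]))[0]-[x0,y0])*4.2857).round())
E
python3 ang.py 230 130 "140 113" "157 177" "140 241" "152 428" "166 516"
```

```text
theta deg 291.0693197802139 cost 2.100734205226745 [[0.2, -0.1], [-0.9, -0.2], [0.1, 0.1], [-0.5, -0.2], [-0.9, 0.3]] clip px [261. 395.]
```

>>> move_arm(series="1 0.1 0 -0.3 0 0 0; 1 0 0 -0.8 0 0 0; 1 0 0 -0.8 0 0 0; 1 0 0 -0.8 0 0 0; 1 0.9 0 -0.2 0 0 0; 1 0.9 0 0 0 0 0; 1 0.9 0 0 0 0 0; 1 0.7 0 0 0 0 0; 1 0 0 0 0 0 0")

```text
clock: 8.22
eef_pos: [482.5, 8.8, 369.7]
tcp_rot: [3.135, 0.003, 1.799]
contact_force: [-0.3, -1.0, -0.1]
opening: 0.001
```

```bash
python3 go.py "0 80 360" "0 80 262"
```

```text
clock 8.225 rot-frame tcp [  0.4  80.5 369.7] F [-0.3 -1.  -0.1] q [ 0.02  0.01  1.75 -0.    1.38 -0.21]
turn deg (tool) [0.4 0.2 0. ]
0 80 360 world [482.   8. 360.] tool units after turn [-0.01 -0.01  0.24]
0 80 262 world [482.   8. 262.] tool units after turn [-0.01 -0.01  2.69]
```

theta is 291.1° (model predicted about 292°), so about 69° remain: one more stroke, stopping short at about 65°.

>>> move_arm(series="1 0 0 0.5 0.4 0 0; 1 0 0 0.7 0 0 0; 1 0 0 0.7 0 0 0; 1 0 0 0.7 0 0 0; 1 -0.25 0 0 0 0 0; 1 -0.25 0 0 0 0 0; 1 -0.2 0 -0.02 0 0 0; 1 -0.2 0 -0.02 0 0 0; 1 -0.2 0 -0.02 0 0 0; 1 -0.2 0 -0.02 0 0 0; 1 -0.2 0 0 0 0 0; 1 0 0 0 0 0 0")

```text
clock: 9.72
eef_pos: [498.3, -59.1, 266.2]
tcp_rot: [3.141, 0.006, 1.796]
contact_force: [0.4, 0.4, -0.2]
opening: -0.0
```

```bash
python3 go.py "0 -15 270" "0 -49 255" "0 -71 237"
```

```text
clock 9.725 rot-frame tcp [  0.3  10.8 266.2] F [ 0.4  0.4 -0.2] q [-0.12  0.12  1.85 -0.01  1.16 -0.34]
turn deg (tool) [ 0.1  0.3 -0.2]
0 -15 270 world [504. -84. 270.] tool units after turn [-0.64 -0.01 -0.1 ]
0 -49 255 world [ 511. -117.  255.] tool units after turn [-1.49 -0.01  0.28]
0 -71 237 world [ 516. -139.  237.] tool units after turn [-2.04 -0.01  0.73]
```

>>> move_arm(series="1 -0.2 0 -0.04 0 0 0; 1 -0.2 0 -0.03 0 0 0; 1 -0.2 0 -0.02 0 0 0; 1 -0.18 0 0.06 0 0 0; 1 -0.18 0 0.07 0 0 0; 1 -0.18 0 0.08 0 0 0; 1 -0.16 0 0.08 0 0 0; 1 -0.16 0 0.08 0 0 0; 1 -0.12 0 0.09 0 0 0; 1 -0.12 0 0.09 0 0 0; 1 -0.12 0 0.1 0 0 0; 1 -0.1 0 0.1 0 0 0; 1 0 0 0 0 0 0")

```text
clock: 11.35
eef_pos: [516.5, -139.1, 237.8]
tcp_rot: [3.141, 0.005, 1.796]
contact_force: [-0.2, 0.2, 0.7]
opening: -0.001
```

```bash
python3 go.py "0 -71 237" "0 -76.5 229.4"; python3 -c "
from h import *
crop('side','s4',230,130,120,140,4.2857)"
```

```text
clock 11.35 rot-frame tcp [  0.  -71.2 237.8] F [-0.2  0.2  0.7] q [-0.26  0.2   1.82 -0.01  1.11 -0.49]
turn deg (tool) [ 0.   0.3 -0.2]
0 -71 237 world [ 516. -139.  237.] tool units after turn [ 0.01 -0.    0.02]
0 -76.5 229.4 world [ 518. -144.  229.] tool units after turn [-0.13 -0.    0.21]
```

View pics/s4.png

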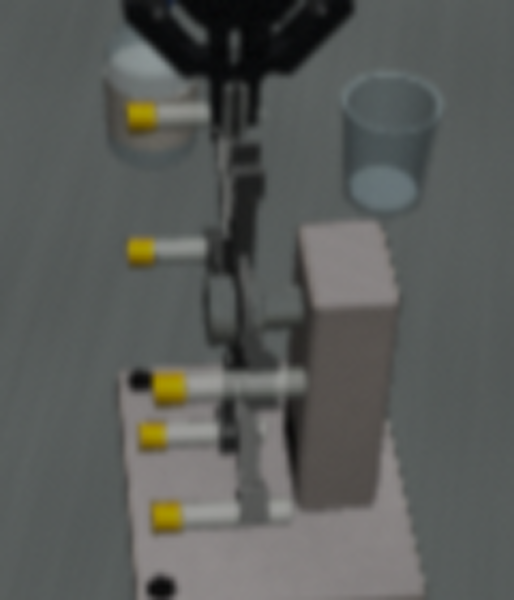

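The empty clip is now near the top at (246,160). Caps are at (142,117), (140,251), (170,387), (153,436) and (167,515).

```bash
python3 ang.py 230 130 "142 117" "140 251" "170 387" "153 436" "167 515"
```

```text
theta deg 354.39531417470124 cost 3.3443239763627197 [[-0.3, -0.4], [0.2, 0.1], [-1.3, -0.1], [-0.5, -0.0], [-1.0, 0.4]] clip px [247. 166.]
```

>>> move_arm(series="1 -0.05 0 0.07 0 0 0; 1 -0.05 0 0.07 0 0 0; 1 -0.04 0 0.07 0 0 0; 1 0 0 0 0 0 0")

```text
clock: 11.9
eef_pos: [518.2, -145.0, 229.6]
tcp_rot: [3.14, 0.006, 1.796]
contact_force: [0.0, -0.1, -0.2]
opening: 0.002
```

```bash
python3 go.py "0 -76.8 229"
```

```text
clock 11.9 rot-frame tcp [  0.3 -77.4 229.6] F [ 0.  -0.1 -0.2] q [-0.27  0.22  1.82 -0.01  1.1  -0.5 ]
turn deg (tool) [ 0.1  0.4 -0.1]
0 -76.8 229 world [ 518. -145.  229.] tool units after turn [ 0.01 -0.01  0.01]
```

>>> move_arm(series="1 0 0 -0.3 0 0 0; 1 0 0 -0.8 0 0 0; 1 0 0 -0.9 0 0 0; 1 0 0 -0.9 0 0 0; 1 0 0 -0.9 0 0 0; 1 -0.9 -0.3 0 0 0 0; 1 -0.9 -0.3 0 0 0 0; 1 -0.9 -0.3 0 0 0 0; 1 -0.9 -0.3 0 0 0 0; 1 -0.9 -0.3 0 0 0 0; 1 -0.9 -0.3 0 0 0 0; 1 0 0 0 0 0 0; 1 0 0 0 0 0 0")

```text
clock: 13.52
eef_pos: [495.2, -375.6, 399.3]
tcp_rot: [3.134, 0.01, 1.799]
contact_force: [0.2, -1.1, 0.3]
opening: 0.001
```

```bash
python3 go.py; python3 -c "
from h import *
crop('side','s5',230,130,120,140,4.2857)
crop('top','t5',255,165,110,90,6)"
```

```text
clock 13.525 rot-frame tcp [ -74.1 -296.8  399.3] F [ 0.2 -1.1  0.3] q [-0.65  0.23  1.43 -0.    1.46 -0.88]
turn deg (tool) [0.5 0.6 0. ]
```

View pics/s5.png

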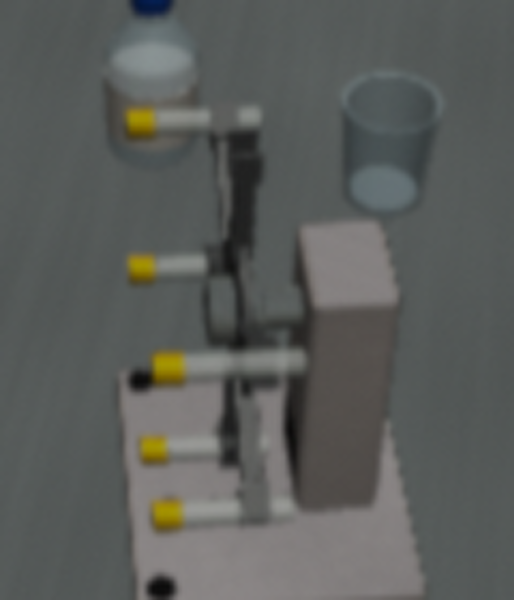

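View pics/t5.png

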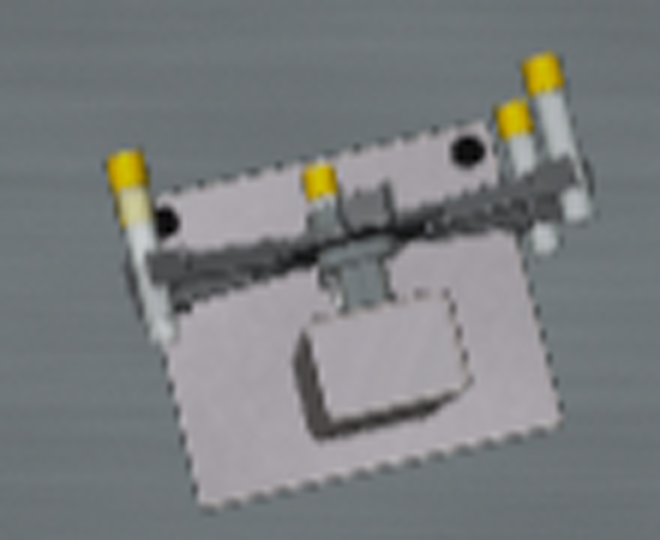

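Side crop caps: (141,121), (142,268), (169,367), (154,449) and (168,514), with the empty clip on top at about (243,145). In the top crop the base has not shifted and the caps are at (128,170), (320,181), (513,120) and (543,73). I'll check the angle with both cameras.

```bash
python3 ang.py 230 130 "141 121" "142 268" "169 367" "154 449" "168 514"
python3 - <<'E'
from h import *
p=np.load("pose.npy")
uv=(np.array([(128,170),(320,181),(513,120),(543,73)])+.5)/6-.5+[255,165]
def C(t):
    th=np.radians(t)+np.array([1,3,4,5,2])[[4,1,2,3,0]]*0+np.radians(t)*0+np.arange(1,6)*np.pi/3
    return proj("top",rot2w(p,np.c_[0*th+51,-115*np.sin(th),165+115*np.cos(th)]))
def cost(t): c=C(t); return sum(((c-u)**2).sum(1).min() for u in uv)
b=min(np.arange(340,380,.1),key=cost); print("top theta",b,cost(b))
print(np.abs(vision.grab_frame("side").astype(int)[130:270,230:350]-vision.grab_frame("side").astype(int)[130:270,230:350]).max())
E
```

```text
theta deg 359.61997128091286 cost 2.902487570800262 [[-0.2, 0.1], [-0.2, -0.0], [-1.2, 0.0], [-0.5, 0.0], [-1.1, 0.0]] clip px [245. 152.]
top theta 360.00000000000455 1.4715575708170867
3
```

```bash
python3 -c "
from rig import r; print(r.sign_off())"
```

```text
the job is handed in; nothing more can be done
None
```

The empty clip now points straight up, and I handed the job in at about 13.7 s on the robot's clock. I turned the wheel about +134° with two gentle pushes of the closed fingertips on successive spokes, then moved the arm well clear.

- **Clip angle:** the last camera fits gave 359.6° (side) and 360.0° (top), against a limit of ±5°.
- **Standing still:** two consecutive side frames of the wheel matched to within noise. I did not measure its speed directly.
- **Rotator:** its base looked unmoved in the top picture. I did not refit its pose at the end.
- **Forces:** the readings after each move were about 1 N or less.
- **Bystanders:** the arm touched none of them. The bottle and the beaker look unmoved in the last side picture; the rack was not in the last crops.

None of these checks failed or disagreed. The hand-in reports no verdict.

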